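# Load a round nut into the drilling fixture and nip it with the jaw

### The job

Slide the round nut along the lane of the drilling fixture, keeping it down on the lane and pushing it gently, until it drops flat into the shallow round pocket in the plate. Then slide the clamp jaw up to the nut from the other end until the nut is gently but definitely nipped between the jaw and the pocket wall, and let go. Do not disturb the things lying around the fixture.

Things in the scene. Friction and masses are not known exactly. Their poses are not given: they have to be found in the camera images.
- bed: The fixture: steel slideway fixed to the bench, 340 mm long (x, the lane direction), 100 wide (y), 28 high; origin at the centre of its underside, z up. Along y = 0 runs a flat-floored lane, floor 24 mm above the origin, 46 mm wide, open at both ends, between two flat strips (27 mm wide each) that stand 4 mm above its floor. The nut starts at the -x end; the jaw is at the +x end.
- lane_mid (a point): Middle of the lane, on its floor; axes as the bed. The floor plate is clamped anywhere, so its one round pocket is NOT measured: 47 mm across, 5 deep, steep walls, on y = 0, centre between x = -20 and +40 mm. A nut pushed slowly (up to 20 mm/s) drops in by itself and stops against the far wall; all is rigid there, so pushing on by 1 or 2 mm makes the force shoot up.
- nut_center (a point): Centre of the loose round nut: plain dark steel disc 44 mm across, 16 high, dark bore and four slots on top, 100 to 170 g, lying flat in the lane. Its centre is 32 mm above the bed's origin on the lane, 27 mm when flat in the pocket (top then 11 mm above the lane). It slides with less than 1.5 N. Push low, just above the strips or between them: a high or hard push (over 25 N) tips or mars it.
- jaw_face (a point): Middle of the jaw's flat front face, facing -x of the bed (the nut), 8 mm above the lane floor. The jaw is a dark steel block sliding in the lane: 40 mm long (from the face towards +x), 42 wide, from 1 to 23 mm above the lane floor. Its flat rear face can be pushed towards -x; nothing stands behind it.
- jaw_grip (a point): Centre of the jaw's upright grip tab: 30 mm long (along the lane), 20 wide (across), 24 high, standing on the jaw block, its centre 22 mm behind the face and 34.5 mm above the lane floor.
- jaw (a joint): Travel of the jaw towards the nut, m: 0 = fully back (face at x = +110 mm of the bed), stop at 0.13; starts between 0 and 0.03. Stiff slide: about 2 N moves it slowly and it stays where left. The nut is nipped when the push has risen by about 4 to 8 N above that; not over 25 N.
- wrench: Bystander: open-ended wrench, 180 mm long, lying on the bench; origin at the middle of its underside. Leave it alone.
- oil: Bystander: small white oil bottle, 52 mm across, 110 mm high; origin at the centre of its underside. Leave it alone.
- block: Bystander: steel packing block 60 x 35 x 30 mm; origin at the centre of its underside. Leave it alone.
- tray: Bystander: empty grey tray 100 x 140 x 35 mm; origin at the centre of its underside. Leave it alone.

How it is judged (in metres and radians):
On the way, in this order (a step that is already met when the one before it is completed fails the run):
1. the nut lies flat in the pocket (centre less than 28.8 mm above the bed's origin, tilted less than 0.09 rad) (z of nut_center in the frame of bed between 0.024 and 0.0288 m and y of nut_center in the frame of bed between -0.01 and 0.01 m and x of nut_center in the frame of bed between -0.06 and 0.08 m and angle between nut_center's own z axis and vertical below 0.09 rad), for 0.2 s.
2. the jaw presses on the seated nut with more than 2 N for 0.1 s (all of step 1 and contact force between jaw and nut above 2 N), for 0.1 s.
At the end, for the whole second after the job is handed in: The nut lies flat in the pocket (centre less than 28.8 mm above the bed's origin, tilt under 0.09 rad) and at rest, and the jaw rests against it: its face no more than 23.5 mm from the nut's centre (22 mm is touching) (all of step 1 and x of nut_center in the frame of jaw_face above -0.0235 m and linear speed of nut below 0.01 m/s and velocity of joint jaw between -0.005 and 0.005 m/s).
It fails at once if the nut is pushed by the robot with more than 25 N (contact force between any of the fingers, the arm and nut above 25 N).
It fails at once if the jaw squeezes the nut with more than 25 N (contact force between jaw and nut above 25 N).
It fails at once if the nut is lifted off the lane (centre more than 8 mm above its resting height) (z of nut_center in the frame of bed above 0.04 m).
It fails at once if the wrench, oil bottle, block or tray is moved by more than 15 mm (distance of any of wrench, oil, block, tray from where it was at the start of the episode above 0.015 m).
It also fails if it takes over 61 s, if anything falls off the work surface, if the arm or the gripper's body presses on something with over 40 N, if the wrist force passes 120 N, or if a joint passes its speed limit or range.

### The arm

A 7-joint arm with a two-finger parallel gripper is mounted at the origin on the work surface. World frame = base frame: x ahead of the robot, y to its left, z up, the work surface at z = 0. Lengths are in m, angles in degrees, forces in N, time in s.
With the tool pointing down it reaches from about 0.4 to 0.9 m from the base axis. Payload 5.5 kg.
Tool frame: the origin (TCP) lies at the very end of the fingers, on their centre line; the grasp point (between the pads) lies 19 mm behind it; z points along the fingers, y is the line along which they close (so a half turn about z gives the same grasp; the last joint's range is limited). The gripper opens to 85 mm and grips with 20 to 120 N. Pads are 22 mm wide; open, the fingers measure 114 mm over their backs; the gripper's body (76 mm by 85 mm) begins 54 mm behind the grasp point. The pads swing forward as they close: fully open they stand 13 mm farther back than shut.
Start: joints at [-59.805, 28.699, -24.465, 88.831, 12.651, 65.22, -12.049], TCP at [0.169, 0.628, 0.231] pointing down, gripper open.
Joint ranges: [-164.97, 164.97], [-17.58, 116.51], [-87.97, 89.64], [11.32, 138.91], [-80.73, 260.73], [10.89, 115.49], [-147.41, 147.41]. Speed limits (degrees/s): [147.25, 147.25, 180, 180, 180, 180, 180].

### API

Orientations are given as a 3x3 rotation matrix whose columns are the frame's x, y, z axes.
In Python, from plant import ctrl gives the robot as it stands.
- The arm moves only by the tool apply_moves, never from a script. Its arguments are lists of equal length, an entry for each row: "dp": the shift along the tool's x, y, z in units of 0.08 m (1.0 is 0.08 m), a list of three; "dr": the turn, a rotation vector about the tool's x, y, z in units of 120 degrees (1.0 is 120 degrees), a list of three; "gripper": the finger opening in mm, from 0 to 85.4. In form: {"dp": [[dx, dy, dz], ...], "dr": [[wx, wy, wz], ...], "gripper": [gripper, ...]}. A call has 1 to 20 rows; each row is the pose to reach, as a shift and turn from the pose commanded when the call began, along the tool's axes at that moment; what a row does not reach only later rows make up. A row lasts 1/12 s, in which the tool goes at most 41.7 mm and 7.16 degrees, less where a joint would pass 70% of its speed; a pose out of reach is approached as far as the arm can. A call with a number of a shift or a turn outside -1 to 1 is refused whole. A call with a gripper value outside its range is refused whole. The fingers move at their own pace and stop on an object; "squeeze" is the grip in N (left out, the last holds). Time passes only in rows, so rows that repeat a pose let the fingers close. It gives the time, the measured TCP pose, the force, the opening and the grip force at its end, in the units of the state.
- ctrl.observe(): the state, without advancing time (a new reading comes with each control period).
- ctrl.read_camera(name): name is "scene" or "top" or "wrist"; returns a dict with "frame" (420x560x3 uint8, blue, green, red), "mtx" (3x3 intrinsics, pixels), "world_from_camera" (4x4, takes a point from camera to world coordinates); the wrist camera has in their place "hand_eye" (4x4, takes a point from camera to tool coordinates, whose origin is the TCP and whose axes are the flange's). Camera axes: x right, y down, z forward; pixel columns grow to the right and rows downward; lengths in m; the calibration is good to about 2 mm. A picture is of the moment at which its call begins: read the wrist's pose just before it. There is no depth.
- ctrl.finish_job(): hands the job in; it is judged then, once.
The state is a dict: "t": time; "joint_pos": joint angles; "joint_velocities": joint speeds; "joint_torque": joint torques, N m; "position": TCP position; "orientation": TCP orientation; "ft_force": force on the tool from outside, world axes, zero at the start; "ft_torque": the same for the moment, N m; "gripper_width": opening from 0.0 (shut) to 1.0 (fully open); "grasp_force": force on a finger pad.
Only numpy, scipy, OpenCV 4.12 (cv2) and the standard library are available. Lean on these libraries where they do the work, as an engineer would, in place of code of your own. Each camera call takes 0.05 s, during which the arm holds its last target. There are 200 camera calls.

## Working session

There is one attempt and no reset: what is moved stays moved. The work goes in short steps, Python scripts to look and compute and a tool call to move; the robot and the scene stay as the last step left them, time stands still between calls to the robot, and variables do not carry over. Pictures are saved under pics/ and viewed, at most 10 in all, crops included, and the job is handed in when it is done.

Besides the shell and the picture viewer there is one more tool, called after ">>>" by a JSON object that holds its "fn" and its "kwargs". apply_moves: Moves the arm, as the interface text tells. Shifts and turns lie within -1 to 1; 1 stands for 0.08 m of shift or 120 degrees of turn. Its arguments: {"type":"object","properties":{"dp":{"type":"array"},"dr":{"type":"array"},"gripper":{"type":"array"},"squeeze":{"type":"number"}},"required":["dp","dr","gripper"]}

```bash
mkdir -p pics; ls
python3 - <<'E'
from plant import ctrl
import cv2,numpy as np
s=ctrl.observe();print(s)
a=[]
for n in("top","scene"):
    c=ctrl.read_camera(n);cv2.imwrite(f"pics/{n}0.png",c["frame"]);np.savez(f"{n}0.npz",**c);print(n,c["mtx"],c["world_from_camera"])
print(ctrl.observe()["t"])
E
```

```text
pics
{'t': 0.0, 'joint_pos': array([-59.80585434,  28.75406192, -24.45331181,  88.89335032,
        12.64984626,  65.2198041 , -12.05076757]), 'joint_velocities': array([-0.06070246,  0.05272985,  0.08972627,  0.04769193, -0.04744857,
        0.04591124, -0.06971692]), 'joint_torque': array([ 6.51230152e-05, -5.69521737e+01, -5.81603497e+00, -2.80951917e+01,
        1.06981688e-02,  1.17210569e-02, -7.87982884e-06]), 'position': array([0.16933062, 0.62681719, 0.23024289]), 'orientation': array([[-9.65416553e-01,  2.60711574e-01, -5.95250945e-04],
       [ 2.60712241e-01,  9.65414692e-01, -1.89728862e-03],
       [ 8.00189045e-05, -1.98686305e-03, -9.99998023e-01]]), 'ft_force': array([-0.55362969, -0.42819663,  0.99296797]), 'ft_torque': array([ 0.00731726, -0.00902573,  0.02308063]), 'grasp_force': 0.0, 'gripper_width': 0.999056345127453}
top [[471.55966904   0.         278.12681766]
 [  0.         471.55966904 208.26432644]
 [  0.           0.           1.        ]] [[-0.02277424 -0.98920345  0.14476833  0.43728226]
 [-0.99952123  0.02556286  0.01743156 -0.02642645]
 [-0.02094405 -0.14430203 -0.98931202  1.21488455]
 [ 0.          0.          0.          1.        ]]
scene [[432.09893764   0.         278.6067877 ]
 [  0.         432.09893764 216.62551336]
 [  0.           0.           1.        ]] [[ 0.58732323  0.55479904 -0.58927875  1.32810595]
 [ 0.80923096 -0.3899249   0.4394358  -0.5434191 ]
 [ 0.0140241  -0.73495346 -0.67797251  0.91137908]
 [ 0.          0.          0.          1.        ]]
0.1
```

View pics/top0.png

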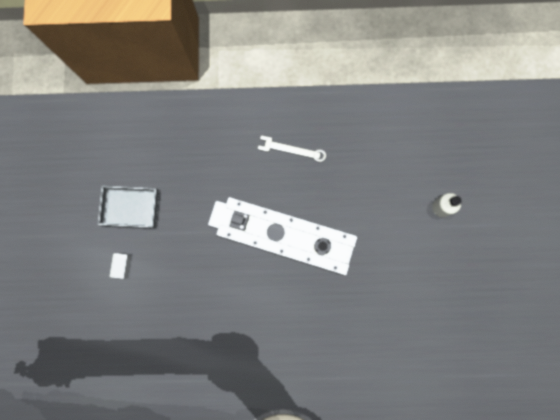

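View pics/scene0.png

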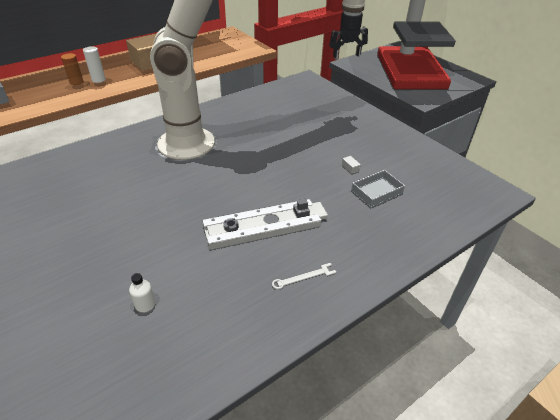

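The top view shows the nut at about (322,246), the pocket at about (276,232), the jaw tab at about (239,219), and the bed running from (350,255) to (222,215). The scene view agrees: nut (231,225), pocket (271,219), jaw (302,209). Next I'll measure these properly.

```bash
cat > h.py <<'E'
import numpy as np,cv2
def ray(c,px,z,T=None):
    T=c["world_from_camera"] if T is None else T
    p=cv2.undistortPoints(np.array([[px]],float),c["mtx"],None)[0,0]
    d=T[:3,:3]@np.array([p[0],p[1],1]);o=T[:3,3]
    return o+d*(z-o[2])/d[2]
E
python3 - <<'E'
from h import *
c=np.load("top0.npz");f=c["frame"]
g=cv2.cvtColor(f,cv2.COLOR_BGR2GRAY)
m=(g>150).astype(np.uint8);m[:185]=0;m[290:]=0;m[:,:200]=0;m[:,370:]=0
cs,_=cv2.findContours(m,cv2.RETR_EXTERNAL,2);k=max(cs,key=cv2.contourArea)
r=cv2.minAreaRect(k);print(r)
# long edges: cut columns 240..335, fit lines to upper and lower
L=[]
for side in(0,1):
    P=[]
    for x in range(245,335):
        ys=np.where(m[:,x])[0];P.append(ray(c,(x,ys[0]-.5 if side==0 else ys[-1]+.5),.028)[:2])
    v=cv2.fitLine(np.array(P,np.float32),cv2.DIST_HUBER,0,.01,.01).ravel();L.append(v);print(side,v,np.degrees(np.arctan2(v[1],v[0])))
n=np.array([-L[0][1],L[0][0]]);print("width",n@(L[0][2:]-L[1][2:]))
for name,(x0,y0,x1,y1),z,t in(("nut",(308,232,337,261),.04,110),("pocket",(262,219,291,246),.024,150),("tab",(227,206,252,232),.0705,90)):
    s=(g[y0:y1,x0:x1]<t).astype(np.uint8)
    q=max(cv2.findContours(s,0,2)[0],key=cv2.contourArea);h=q+[x0,y0]
    e=cv2.minAreaRect(h);(cx,cy),rr=cv2.minEnclosingCircle(h);print(name,e,rr,ray(c,e[0],z),ray(c,(cx,cy),z))
big=cv2.resize(f[190:285,200:365],None,fx=4.8,fy=4.8,interpolation=cv2.INTER_CUBIC);cv2.imwrite("pics/crop0.png",big)
E
```

```text
((281.5362243652344, 233.63348388671875), (148.5332794189453, 41.88637924194336), 17.281497955322266)
0 [ 0.31958237  0.9475585   0.59439206 -0.03377636] 71.362335
1 [ 0.31797025  0.9481007   0.48432606 -0.03088935] 71.45978
width -0.10521661
nut ((322.4615783691406, 245.30770874023438), (10.170848846435547, 9.674708366394043), 7.125016689300537) 6.183711528778076 [ 0.513357   -0.11376513  0.04      ] [ 0.51554378 -0.11347811  0.04      ]
pocket ((275.0, 232.0), (14.0, 14.0), 90.0) 7.6895551681518555 [0.55097432 0.00386551 0.024     ] [0.55152794 0.00294047 0.024     ]
tab ((243.30003356933594, 220.4000244140625), (0.8944271206855774, 3.130495071411133), 26.56505012512207) 1.581238865852356 [0.5769347  0.07965619 0.0705    ] [0.57667594 0.07916903 0.0705    ]
```

View pics/crop0.png

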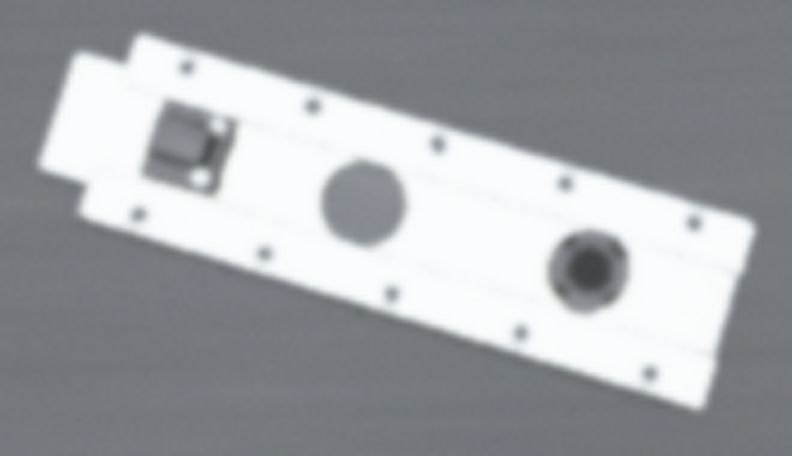

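The crop shows the nut at (588,270), the pocket at (364,202), the jaw front edge near (227,157), and the right end corners at (755,228) and (705,408). Next I'll express everything in the lane frame.

Run:
```python
from h import *
c=np.load("top0.npz")
th=np.radians(71.4);u=np.array([np.cos(th),np.sin(th)]);v=np.array([-u[1],u[0]])
P=lambda X,Y,z:ray(c,((X+.5)/4.8-.5+200,(Y+.5)/4.8-.5+190),z)[:2]
d=dict(R1=(755,228,.028),R2=(705,408,.028),L1=(137,35,.028),L2=(82,213,.028),nut=(588,270,.040),pocket=(364,202,.024),jawF1=(237,120,.047),jawF2=(217,195,.047),jawR1=(165,100,.047),jawR2=(143,175,.047))
W={k:P(*p) for k,p in d.items()}
C=sum(W[k] for k in("R1","R2","L1","L2"))/4;print("C",C)
for k,w in W.items():print(k,w.round(4),"bed x %.4f y %.4f"%(u@(w-C),v@(w-C)))
t=np.array([.16933,.62682]);print("tcp bed",u@(t-C),v@(t-C))
s=np.load("scene0.npz");g=cv2.cvtColor(s["frame"],cv2.COLOR_BGR2GRAY)
for k,px,z in(("nut",(231,224),.04),("pocket",(271,219),.024)):
    w=ray(s,px,z)[:2];print(k,w,u@(w-C),v@(w-C))
```

```text
C [ 0.54137375 -0.02504475]
R1 [ 0.5326 -0.2018] bed x -0.1703 y -0.0481
R2 [ 0.44   -0.1716] bed x -0.1712 y 0.0494
L1 [0.6437 0.1217] bed x 0.1717 y -0.0501
L2 [0.5492 0.1515] bed x 0.1698 y 0.0489
nut [ 0.512  -0.1128] bed x -0.0926 y -0.0002
pocket [0.5517 0.0027] bed x 0.0296 y -0.0010
jawF1 [0.594  0.0674] bed x 0.1044 y -0.0204
jawF2 [0.5551 0.0784] bed x 0.1024 y 0.0200
jawR1 [0.6055 0.1049] bed x 0.1437 y -0.0194
jawR2 [0.5665 0.1168] bed x 0.1424 y 0.0215
tcp bed 0.4991500037136858 0.5605296475623972
nut [ 0.51658727 -0.11076009] -0.08914416893960636 -0.003847858245003872
pocket [0.55217794 0.00681719] 0.03364384344138063 -7.720651332819701e-05
```

>>> {"fn": "apply_moves", "kwargs": {"dp": [[-0.3,-0.3,0],[-0.6,-0.6,0],[-1,-1,0],[-1,-1,0],[-1,-1,0],[-1,-1,0]], "dr": [[0,0,0.029],[0,0,0.029],[0,0,0.029],[0,0,0.029],[0,0,0.029],[0,0,0.029]], "gripper": [0,0,0,0,0,0]}}

```text
t: 0.6
position: [0.2259, 0.5295, 0.2314]
orientation: [[-0.947, 0.32, -0.0], [0.32, 0.947, 0.001], [0.0, 0.0, -1.0]]
ft_force: [-0.9, 0.5, -1.1]
gripper_width: 0.146
grasp_force: 0.0
```

>>> {"fn": "apply_moves", "kwargs": {"dp": [[-0.4,-0.4,0],[-0.8,-0.8,0],[-1,-1,0],[-1,-1,0],[-1,-1,0]], "dr": [[0,0,0],[0,0,0],[0,0,0],[0,0,0],[0,0,0]], "gripper": [0,0,0,0,0]}}

```text
t: 1.02
position: [0.2764, 0.4282, 0.2315]
orientation: [[-0.947, 0.32, 0.0], [0.32, 0.947, 0.0], [0.0, 0.001, -1.0]]
ft_force: [-0.6, 0.4, 0.7]
gripper_width: 0.002
grasp_force: 0.0
```

>>> {"fn": "apply_moves", "kwargs": {"dp": [[-0.4,-0.4,0],[-0.8,-0.8,0],[-1,-1,0],[-1,-1,0],[-1,-1,0]], "dr": [[0,0,0],[0,0,0],[0,0,0],[0,0,0],[0,0,0]], "gripper": [0,0,0,0,0]}}

```text
t: 1.43
position: [0.3266, 0.3278, 0.2316]
orientation: [[-0.948, 0.319, 0.0], [0.319, 0.948, 0.001], [0.0, 0.001, -1.0]]
ft_force: [1.1, 0.6, -0.2]
gripper_width: -0.003
grasp_force: 0.0
```

>>> {"fn": "apply_moves", "kwargs": {"dp": [[-0.4,-0.4,0],[-0.8,-0.8,0],[-1,-1,0],[-1,-1,0],[-1,-1,0]], "dr": [[0,0,0],[0,0,0],[0,0,0],[0,0,0],[0,0,0]], "gripper": [0,0,0,0,0]}}

```text
t: 1.85
position: [0.3771, 0.227, 0.2315]
orientation: [[-0.948, 0.319, 0.0], [0.319, 0.948, 0.001], [0.0, 0.001, -1.0]]
ft_force: [0.3, 1.1, -0.2]
gripper_width: 0.001
grasp_force: 0.0
```

>>> {"fn": "apply_moves", "kwargs": {"dp": [[-0.4,-0.4,0],[-0.8,-0.8,0],[-1,-1,0],[-1,-1,0],[-1,-1,0]], "dr": [[0,0,0],[0,0,0],[0,0,0],[0,0,0],[0,0,0]], "gripper": [0,0,0,0,0]}}

```text
t: 2.27
position: [0.4277, 0.1259, 0.2313]
orientation: [[-0.948, 0.318, 0.0], [0.318, 0.948, 0.001], [0.0, 0.001, -1.0]]
ft_force: [-0.8, 0.0, -0.1]
gripper_width: 0.0
grasp_force: 0.0
```

>>> {"fn": "apply_moves", "kwargs": {"dp": [[-0.4,-0.4,0],[-0.8,-0.8,0],[-1,-1,0],[-1,-1,0],[-1,-1,0]], "dr": [[0,0,0],[0,0,0],[0,0,0],[0,0,0],[0,0,0]], "gripper": [0,0,0,0,0]}}

```text
t: 2.68
position: [0.4781, 0.0248, 0.2311]
orientation: [[-0.948, 0.318, -0.0], [0.318, 0.948, 0.001], [0.0, 0.001, -1.0]]
ft_force: [-1.2, 1.5, 0.2]
gripper_width: -0.002
grasp_force: 0.0
```

>>> {"fn": "apply_moves", "kwargs": {"dp": [[-0.4,-0.4,0.3],[-0.8,-0.8,0.6],[-0.95,-1,1],[-0.95,-1,1],[-0.95,-1,1],[-0.95,-1,1]], "dr": [[0,0,0],[0,0,0],[0,0,0],[0,0,0],[0,0,0],[0,0,0]], "gripper": [0,0,0,0,0,0]}}

```text
t: 3.18
position: [0.5236, -0.0737, 0.1507]
orientation: [[-0.949, 0.316, -0.002], [0.316, 0.949, 0.002], [0.003, 0.001, -1.0]]
ft_force: [-0.6, 0.4, 1.7]
gripper_width: -0.002
grasp_force: 0.0
```

>>> {"fn": "apply_moves", "kwargs": {"dp": [[0,-0.4,0.2],[0,-0.8,0.4],[0,-1,0.6],[0,-1,0.6],[0,-1,0.6],[0,-1,0.6]], "dr": [[0,0,0],[0,0,0],[0,0,0],[0,0,0],[0,0,0],[0,0,0]], "gripper": [0,0,0,0,0,0]}}

```text
t: 3.68
position: [0.5003, -0.15, 0.1049]
orientation: [[-0.949, 0.315, 0.003], [0.315, 0.949, 0.001], [-0.002, 0.002, -1.0]]
ft_force: [0.7, 0.7, -0.5]
gripper_width: 0.002
grasp_force: 0.0
```

Run:
```python
from plant import ctrl
from h import *
s=ctrl.observe();c=ctrl.read_camera("wrist");cv2.imwrite("pics/w1.png",c["frame"]);np.savez("w1.npz",**c,pos=s["position"],ori=s["orientation"])
C=np.array([.54137,-.02504]);th=np.radians(71.4);u=np.array([np.cos(th),np.sin(th)]);v=np.array([-u[1],u[0]])
print(s["position"],s["orientation"],s["ft_force"],"bed",u@(s["position"][:2]-C),v@(s["position"][:2]-C));print(c["mtx"],c["hand_eye"])
```

```text
[ 0.50032667 -0.14995765  0.10485034] [[-0.94899312  0.31528405  0.00283513]
 [ 0.31528865  0.94899487  0.00134602]
 [-0.00226615  0.00217125 -0.99999508]] [ 0.74698757  0.68678051 -0.46168984] bed -0.13148415791879786 -0.0009440748961710684
[[368.50472133   0.         277.05651435]
 [  0.         368.50472133 210.31272523]
 [  0.           0.           1.        ]] [[ 1.15935483e-03 -9.51320222e-01 -3.08202029e-01  7.88885877e-02]
 [ 9.99999318e-01  1.06006166e-03  4.89600751e-04  7.53463858e-04]
 [-1.39053940e-04 -3.08202386e-01  9.51320803e-01 -1.42127857e-01]
 [ 0.00000000e+00  0.00000000e+00  0.00000000e+00  1.00000000e+00]]
```

View pics/w1.png

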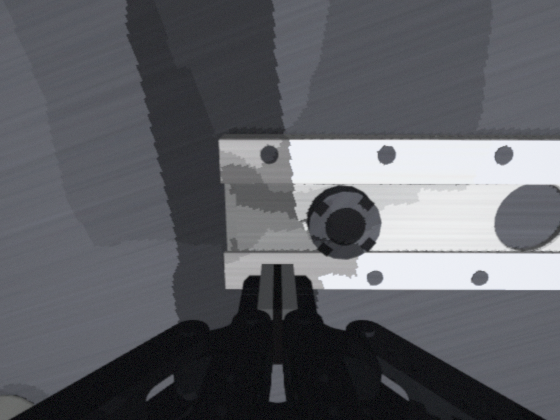

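The wrist view shows the nut at about (344,222), the lane edges at rows 184 and 251, the pocket at about (528,217), and the fingertips at (260–297,264). The fingers widen from about row 278.

```bash
cat >> h.py <<'E'
C=np.array([.54137,-.02504]);th=np.radians(71.4);u=np.array([np.cos(th),np.sin(th)]);v=np.array([-u[1],u[0]])
bed=lambda w:np.array([u@(w[:2]-C),v@(w[:2]-C)]).round(4)
def Tw(c):
    T=np.eye(4);T[:3,:3]=c["ori"];T[:3,3]=c["pos"];return T@c["hand_eye"]
E
python3 - <<'E'
from h import *
c=np.load("w1.npz");T=Tw(c)
for k,p,z in(("nut",(344,222),.04),("e1",(250,184),.026),("e2",(250,251),.026),("e1b",(450,184),.026),("e2b",(450,251),.026),("o1",(300,139),.028),("o2",(300,290),.028),("o1b",(550,139),.028),("o2b",(550,290),.028),("end",(226,215),.024),("pocket",(529,217),.024)):
    print(k,bed(ray(c,p,z,T)))
# finger points: intersect with tool plane x=+.011
H=c["hand_eye"]
for p in((260,264),(297,264),(248,278),(308,278),(243,300),(315,305),(235,325),(325,325)):
    q=cv2.undistortPoints(np.array([[p]],float),c["mtx"],None)[0,0];d=H[:3,:3]@[q[0],q[1],1];o=H[:3,3]
    for X in(.011,):print(p,(o+d*(X-o[0])/d[0]).round(4))
E
```

```text
nut [-0.0905  0.0036]
e1 [-0.1472  0.0232]
e2 [-0.148  -0.0219]
e1b [-0.0239  0.0237]
e2b [-0.0171 -0.0214]
o1 [-0.1172  0.051 ]
o2 [-0.1148 -0.0494]
o1b [0.0299 0.0517]
o2b [ 0.0536 -0.0488]
end [-0.163   0.0022]
pocket [0.031  0.0017]
(260, 264) [ 0.011  -0.0062 -0.0044]
(297, 264) [ 0.011   0.0091 -0.0044]
(248, 278) [ 0.011  -0.0102 -0.0164]
(308, 278) [ 0.011   0.0127 -0.0163]
(243, 300) [ 0.011  -0.0108 -0.0319]
(315, 305) [ 0.011   0.0135 -0.035 ]
(235, 325) [ 0.011 -0.012 -0.046]
(325, 325) [ 0.011   0.0155 -0.046 ]
```

>>> {"fn": "apply_moves", "kwargs": {"dp": [[0.02,-0.04,0.25],[0.02,-0.04,0.5],[0.02,-0.04,0.7],[0.02,-0.04,0.85],[0.02,-0.04,0.95],[0.02,-0.04,0.95],[0.02,-0.04,0.95]], "dr": [[0,0,0],[0,0,0],[0,0,0],[0,0,0],[0,0,0],[0,0,0],[0,0,0]], "gripper": [0,0,0,0,0,0,0]}}

```text
t: 4.32
position: [0.4964, -0.155, 0.0276]
orientation: [[-0.948, 0.318, 0.0], [0.318, 0.948, 0.0], [-0.0, 0.0, -1.0]]
ft_force: [0.5, -0.7, 1.0]
gripper_width: 0.002
grasp_force: 0.0
```

>>> {"fn": "apply_moves", "kwargs": {"dp": [[0,0.0175,0],[0,0.035,0],[0,0.0525,0],[0,0.07,0],[0,0.0875,0],[0,0.105,0],[0,0.1225,0],[0,0.14,0],[0,0.1575,0],[0,0.175,0],[0,0.1925,0],[0,0.21,0],[0,0.2275,0],[0,0.245,0],[0,0.2625,0],[0,0.28,0],[0,0.2975,0],[0,0.315,0],[0,0.3325,0],[0,0.35,0]], "dr": [[0,0,0],[0,0,0],[0,0,0],[0,0,0],[0,0,0],[0,0,0],[0,0,0],[0,0,0],[0,0,0],[0,0,0],[0,0,0],[0,0,0],[0,0,0],[0,0,0],[0,0,0],[0,0,0],[0,0,0],[0,0,0],[0,0,0],[0,0,0]], "gripper": [0,0,0,0,0,0,0,0,0,0,0,0,0,0,0,0,0,0,0,0]}}

```text
t: 5.98
position: [0.5049, -0.1289, 0.0273]
orientation: [[-0.948, 0.319, -0.0], [0.319, 0.948, 0.0], [0.0, 0.0, -1.0]]
ft_force: [-0.3, -0.4, 0.3]
gripper_width: -0.001
grasp_force: 0.3
```

```bash
cat > look.py <<'E'
import sys
from plant import ctrl
from h import *
s=ctrl.observe();c=ctrl.read_camera("wrist");n=sys.argv[1];cv2.imwrite(f"pics/{n}.png",c["frame"]);np.savez(n+".npz",**c,pos=s["position"],ori=s["orientation"])
print(bed(s["position"]),s["position"][2],s["t"],s["ft_force"].round(2),"along lane",u@s["ft_force"][:2])
E
python3 look.py w2
```

```text
[-0.1101  0.0015] 0.02726191467669353 5.9833 [-0.27 -0.36  0.33] along lane -0.4235167704000322
```

View pics/w2.png

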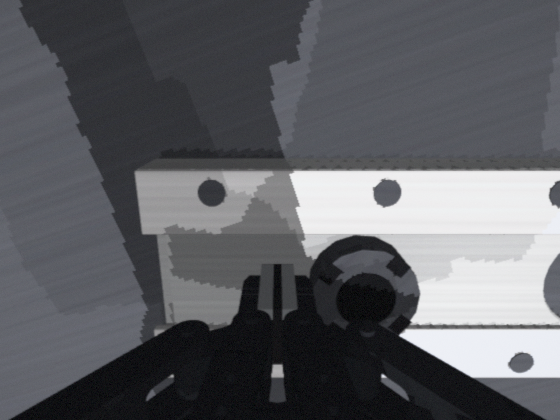

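The nut, at about (365,290), lies just ahead of the tips, which are at (260–297,265), and nothing is touching the strips. I'll keep pushing.

>>> {"fn": "apply_moves", "kwargs": {"dp": [[0,0.0175,0],[0,0.035,0],[0,0.0525,0],[0,0.07,0],[0,0.0875,0],[0,0.105,0],[0,0.1225,0],[0,0.14,0],[0,0.1575,0],[0,0.175,0],[0,0.1925,0],[0,0.21,0],[0,0.2275,0],[0,0.245,0],[0,0.2625,0],[0,0.28,0],[0,0.2975,0],[0,0.315,0],[0,0.3325,0],[0,0.35,0]], "dr": [[0,0,0],[0,0,0],[0,0,0],[0,0,0],[0,0,0],[0,0,0],[0,0,0],[0,0,0],[0,0,0],[0,0,0],[0,0,0],[0,0,0],[0,0,0],[0,0,0],[0,0,0],[0,0,0],[0,0,0],[0,0,0],[0,0,0],[0,0,0]], "gripper": [0,0,0,0,0,0,0,0,0,0,0,0,0,0,0,0,0,0,0,0]}}

```text
t: 7.7
position: [0.5138, -0.1024, 0.0273]
orientation: [[-0.948, 0.319, -0.0], [0.319, 0.948, 0.0], [0.0, 0.0, -1.0]]
ft_force: [-0.9, -0.4, 0.4]
gripper_width: 0.003
grasp_force: 0.3
```

>>> {"fn": "apply_moves", "kwargs": {"dp": [[0,0.0175,0],[0,0.035,0],[0,0.0525,0],[0,0.07,0],[0,0.0875,0],[0,0.105,0],[0,0.1225,0],[0,0.14,0],[0,0.1575,0],[0,0.175,0],[0,0.1925,0],[0,0.21,0],[0,0.2275,0],[0,0.245,0],[0,0.2625,0],[0,0.28,0],[0,0.2975,0],[0,0.315,0],[0,0.3325,0],[0,0.35,0]], "dr": [[0,0,0],[0,0,0],[0,0,0],[0,0,0],[0,0,0],[0,0,0],[0,0,0],[0,0,0],[0,0,0],[0,0,0],[0,0,0],[0,0,0],[0,0,0],[0,0,0],[0,0,0],[0,0,0],[0,0,0],[0,0,0],[0,0,0],[0,0,0]], "gripper": [0,0,0,0,0,0,0,0,0,0,0,0,0,0,0,0,0,0,0,0]}}

```text
t: 9.37
position: [0.5227, -0.0759, 0.0273]
orientation: [[-0.948, 0.319, -0.0], [0.319, 0.948, -0.0], [0.0, -0.0, -1.0]]
ft_force: [-0.6, -0.4, -1.0]
gripper_width: -0.002
grasp_force: 0.3
```

```bash
python3 look.py w3
```

```text
[-0.0542  0.0015] 0.02728203419650971 9.3667 [-0.6  -0.38 -1.03] along lane -0.5493937423883574
```

View pics/w3.png

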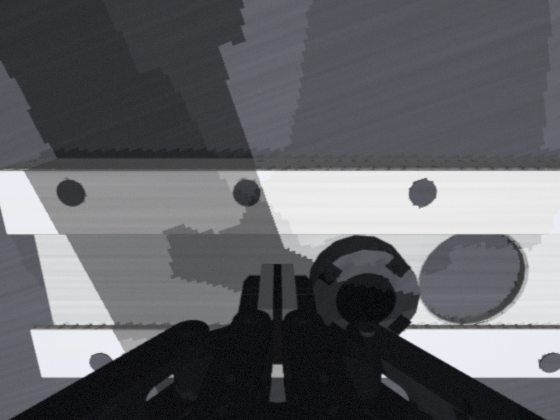

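The nut, at about (365,290), is moving with the tips, and the pocket is at about (472,279). I'll work out the gap.

Run:
```python
from h import *
c=np.load("w3.npz");T=Tw(c)
for k,p,z in(("nutL",(311,287),.04),("nutR",(419,287),.04),("nut top",(365,236),.04),("pocL",(419,279),.024),("pocR",(527,275),.024),("poctop",(475,234),.024)):print(k,bed(ray(c,p,z,T)))
```

```text
nutL [-0.0399  0.0065]
nutR [0.0029 0.0066]
nut top [-0.0201  0.0283]
pocL [0.0094 0.0014]
pocR [0.0566 0.0035]
poctop [0.0305 0.0228]
```

>>> {"fn": "apply_moves", "kwargs": {"dp": [[0,0.0175,0],[0,0.035,0],[0,0.0525,0],[0,0.07,0],[0,0.0875,0],[0,0.105,0],[0,0.1225,0],[0,0.14,0],[0,0.1575,0],[0,0.175,0],[0,0.1925,0],[0,0.21,0],[0,0.2275,0],[0,0.245,0],[0,0.2625,0],[0,0.28,0],[0,0.2975,0],[0,0.315,0],[0,0.3325,0],[0,0.35,0]], "dr": [[0,0,0],[0,0,0],[0,0,0],[0,0,0],[0,0,0],[0,0,0],[0,0,0],[0,0,0],[0,0,0],[0,0,0],[0,0,0],[0,0,0],[0,0,0],[0,0,0],[0,0,0],[0,0,0],[0,0,0],[0,0,0],[0,0,0],[0,0,0]], "gripper": [0,0,0,0,0,0,0,0,0,0,0,0,0,0,0,0,0,0,0,0]}}

```text
t: 11.08
position: [0.5317, -0.0494, 0.0273]
orientation: [[-0.948, 0.319, 0.0], [0.319, 0.948, 0.0], [-0.0, 0.0, -1.0]]
ft_force: [-0.9, -0.7, 0.2]
gripper_width: -0.002
grasp_force: 0.4
```

>>> {"fn": "apply_moves", "kwargs": {"dp": [[0,0.015,0],[0,0.03,0],[0,0.045,0],[0,0.06,0],[0,0.075,0],[0,0.09,0],[0,0.105,0],[0,0.12,0],[0,0.135,0],[0,0.15,0],[0,0.165,0],[0,0.18,0],[0,0.195,0],[0,0.21,0],[0,0.225,0]], "dr": [[0,0,0],[0,0,0],[0,0,0],[0,0,0],[0,0,0],[0,0,0],[0,0,0],[0,0,0],[0,0,0],[0,0,0],[0,0,0],[0,0,0],[0,0,0],[0,0,0],[0,0,0]], "gripper": [0,0,0,0,0,0,0,0,0,0,0,0,0,0,0]}}

```text
t: 12.33
position: [0.5373, -0.0321, 0.0272]
orientation: [[-0.948, 0.319, -0.0], [0.319, 0.948, 0.0], [0.0, 0.0, -1.0]]
ft_force: [0.0, 0.1, -1.2]
gripper_width: 0.0
grasp_force: 0.2
```

```bash
python3 look.py w4
```

```text
[-0.008   0.0016] 0.027220414123796624 12.3333 [ 0.02  0.12 -1.21] along lane 0.11646103399230334
```

View pics/w4.png

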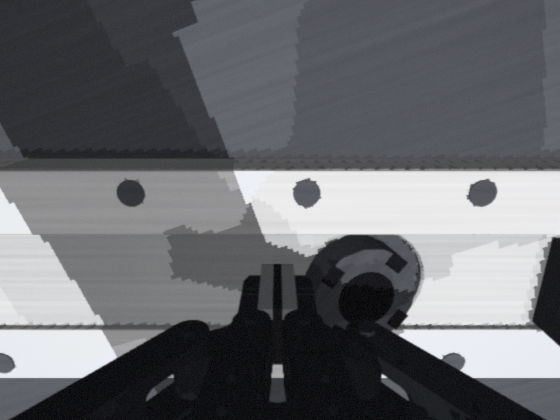

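The nut, at about (365,290), is nearly over the pocket, with about 4 mm to go. I'll continue slowly.

>>> {"fn": "apply_moves", "kwargs": {"dp": [[0,0.01,0],[0,0.02,0],[0,0.03,0],[0,0.04,0],[0,0.05,0],[0,0.05,0]], "dr": [[0,0,0],[0,0,0],[0,0,0],[0,0,0],[0,0,0],[0,0,0]], "gripper": [0,0,0,0,0,0]}}

```text
t: 12.88
position: [0.5387, -0.0284, 0.0273]
orientation: [[-0.948, 0.319, 0.0], [0.319, 0.948, 0.0], [-0.0, 0.0, -1.0]]
ft_force: [-0.6, -0.2, -0.9]
gripper_width: -0.003
grasp_force: 0.1
```

```bash
python3 look.py w5
python3 - <<'E'
import cv2,numpy as np
a=[cv2.imread(f"pics/{n}.png")[215:345,240:450] for n in("w4","w5")]
cv2.imwrite("pics/cmp.png",cv2.resize(np.hstack(a),None,fx=1.9,fy=1.9))
E
```

```text
[-0.004   0.0015] 0.027282474087421137 12.8833 [-0.55 -0.24 -0.91] along lane -0.40488391027828435
```

View pics/cmp.png

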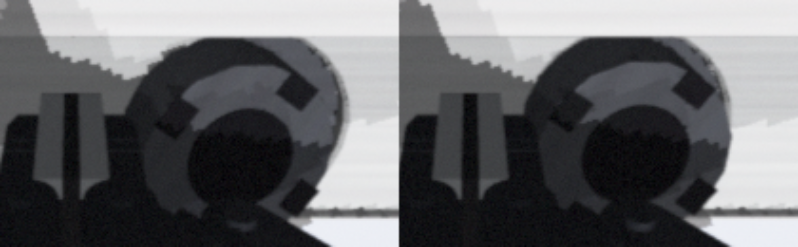

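The nut now fills the pocket outline. I'll advance in fine steps and watch the force.

>>> {"fn": "apply_moves", "kwargs": {"dp": [[0,0.005,0],[0,0.01,0],[0,0.015,0],[0,0.015,0]], "dr": [[0,0,0],[0,0,0],[0,0,0],[0,0,0]], "gripper": [0,0,0,0]}}

```text
t: 13.27
position: [0.539, -0.0274, 0.0273]
orientation: [[-0.948, 0.319, 0.0], [0.319, 0.948, 0.0], [0.0, 0.0, -1.0]]
ft_force: [-0.3, 0.1, -0.3]
gripper_width: 0.003
grasp_force: 0.0
```

>>> {"fn": "apply_moves", "kwargs": {"dp": [[0,0.005,0],[0,0.01,0],[0,0.01,0]], "dr": [[0,0,0],[0,0,0],[0,0,0]], "gripper": [0,0,0]}}

```text
t: 13.52
position: [0.5393, -0.0267, 0.0273]
orientation: [[-0.948, 0.319, 0.0], [0.319, 0.948, 0.0], [-0.0, 0.0, -1.0]]
ft_force: [-0.3, 0.0, -0.2]
gripper_width: 0.002
grasp_force: 0.1
```

```bash
python3 look.py w6
python3 - <<'E'
from h import *
# nut bore (darkest blob) position/size and right edge per picture
for n in("w3","w4","w5","w6"):
    g=cv2.cvtColor(cv2.imread(f"pics/{n}.png"),cv2.COLOR_BGR2GRAY)
    print(n,[int(np.argmin(g[r,300:440])) for r in(270,)],"row255 dark span",np.where(g[255,300:450]<95)[0][[0,-1]]+300,"row280",np.where(g[280,300:450]<95)[0][[0,-1]]+300,"col365 top",235+np.where(g[232:300,365]<95)[0][0]-3, "bore row285",np.where(g[285,330:410]<28)[0][[0,-1]]+330)
E
```

```text
[-0.0022  0.0014] 0.02729908292712373 13.5167 [-0.27  0.03 -0.16] along lane -0.06179377386228359
w3 [25] row255 dark span [319 449] row280 [300 415] col365 top 236 bore row285 [342 389]
w4 [16] row255 dark span [301 416] row280 [300 419] col365 top 235 bore row285 [330 388]
w5 [24] row255 dark span [313 407] row280 [300 412] col365 top 235 bore row285 [341 390]
w6 [15] row255 dark span [300 403] row280 [300 408] col365 top 235 bore row285 [332 383]
```

There's no force and the nut stopped following the tips, so it has probably dropped. I'll back off, rise and check.

>>> {"fn": "apply_moves", "kwargs": {"dp": [[0,-0.05,0],[0,-0.1,-0.1],[0,-0.1,-0.4],[0,0,-0.8],[0,0.2,-1],[0,0.45,-1],[0,0.45,-1],[0,0.45,-1]], "dr": [[0,0,0],[0,0,0],[0,0,0],[0,0,0],[0,0,0],[0,0,0],[0,0,0],[0,0,0]], "gripper": [0,0,0,0,0,0,0,0]}}

```text
t: 14.23
position: [0.551, 0.0083, 0.1081]
orientation: [[-0.949, 0.317, 0.001], [0.317, 0.949, 0.001], [-0.001, 0.001, -1.0]]
ft_force: [0.4, -0.6, 0.4]
gripper_width: 0.006
grasp_force: 0.0
```

```bash
python3 look.py w7
```

```text
[0.0347 0.0015] 0.10810112503489089 14.2333 [ 0.4  -0.59  0.36] along lane -0.43428560742747735
```

View pics/w7.png

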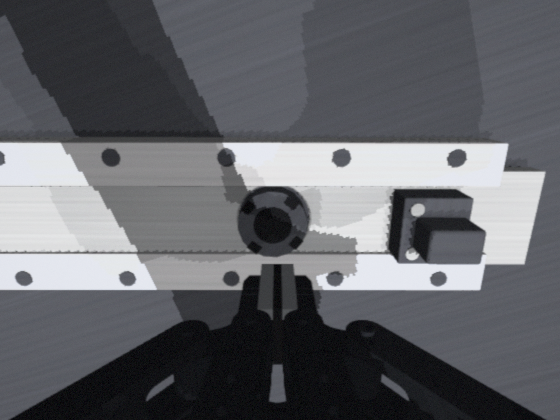

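The nut, at about (273,221), looks flat and centred in the pocket, with no crescent showing. The jaw runs from about x=390 to 471 and the tab is near (450,240). I'll check positions numerically.

Run:
```python
from h import *
c=np.load("w7.npz");T=Tw(c);g=cv2.cvtColor(c["frame"],6)
for r in(205,215,225,235):
    s=np.where(g[r,225:325]<85)[0]+225;print(r,s[0],s[-1],[bed(ray(c,(x,r),.035,T)) for x in(s[0],s[-1])])
for k,p,z in(("rearT",(471,205),.047),("faceT",(402,205),.047),("faceB",(390,260),.025),("nut",(273,221),.035),("tabrear",(484,245),.0705)):print(k,bed(ray(c,p,z,T)))
```

```text
205 240 305 [array([0.013 , 0.0139]), array([0.0527, 0.0141])]
215 238 308 [array([0.0115, 0.0075]), array([0.0547, 0.0076])]
225 238 307 [array([0.0114, 0.0009]), array([0.0543, 0.001 ])]
235 240 304 [array([ 0.0124, -0.0058]), array([ 0.0526, -0.0056])]
rearT [0.1475 0.0181]
faceT [0.1077 0.0179]
faceB [ 0.1117 -0.0275]
nut [0.0331 0.0036]
tabrear [0.1451 0.0032]
```

>>> {"fn": "apply_moves", "kwargs": {"dp": [[0,0.3,0],[0,0.7,0],[0,1,0],[0,1,0],[0,1,0]], "dr": [[0,0,0],[0,0,0],[0,0,0],[0,0,0],[0,0,0]], "gripper": [0,0,0,0,0]}}

```text
t: 14.7
position: [0.5757, 0.0836, 0.1066]
orientation: [[-0.948, 0.317, -0.002], [0.317, 0.948, -0.0], [0.001, -0.001, -1.0]]
ft_force: [0.5, -0.6, -0.2]
gripper_width: 0.001
grasp_force: 0.0
```

>>> {"fn": "apply_moves", "kwargs": {"dp": [[0,0.3,0],[0,0.6,0],[0,0.77,0],[0,0.77,0],[0,0.77,0],[0,0.77,0]], "dr": [[0,0,0],[0,0,0],[0,0,0],[0,0,0],[0,0,0],[0,0,0]], "gripper": [0,0,0,0,0,0]}}

```text
t: 15.2
position: [0.5953, 0.1389, 0.1069]
orientation: [[-0.947, 0.321, -0.001], [0.321, 0.947, -0.002], [0.001, -0.002, -1.0]]
ft_force: [-1.0, -0.9, 0.5]
gripper_width: -0.001
grasp_force: 0.0
```

```bash
python3 look.py w8
```

```text
[0.1726 0.0012] 0.10686761022124522 15.2 [-0.96 -0.93  0.52] along lane -1.1927880901316086
```

View pics/w8.png

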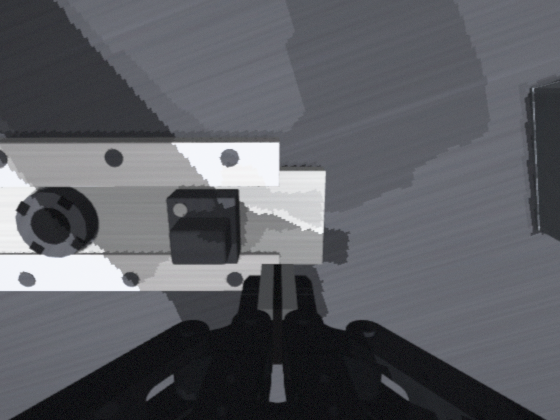

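The jaw's rear face is at about x=240, the tips are at 260–297, and the nut, at (57,222), is still seated. The drop behind the jaw is clear, so I'll descend.

>>> {"fn": "apply_moves", "kwargs": {"dp": [[0,0,0.25],[0,0,0.5],[0,0,0.75],[0,0,0.9],[0,0,0.98],[0,0,0.98],[0,0,0.98]], "dr": [[0,0,0],[0,0,0],[0,0,0],[0,0,0],[0,0,0],[0,0,0],[0,0,0]], "gripper": [0,0,0,0,0,0,0]}}

```text
t: 15.83
position: [0.5961, 0.1411, 0.0292]
orientation: [[-0.948, 0.319, 0.0], [0.319, 0.948, -0.0], [-0.0, -0.0, -1.0]]
ft_force: [-1.0, 0.4, 0.1]
gripper_width: -0.001
grasp_force: 0.0
```

>>> {"fn": "apply_moves", "kwargs": {"dp": [[0,-0.0175,0],[0,-0.035,0],[0,-0.0525,0],[0,-0.07,0],[0,-0.0875,0],[0,-0.105,0],[0,-0.1225,0],[0,-0.14,0],[0,-0.1575,0],[0,-0.175,0],[0,-0.1925,0],[0,-0.21,0],[0,-0.2275,0],[0,-0.245,0],[0,-0.2625,0],[0,-0.28,0],[0,-0.2975,0],[0,-0.315,0],[0,-0.3325,0],[0,-0.35,0]], "dr": [[0,0,0],[0,0,0],[0,0,0],[0,0,0],[0,0,0],[0,0,0],[0,0,0],[0,0,0],[0,0,0],[0,0,0],[0,0,0],[0,0,0],[0,0,0],[0,0,0],[0,0,0],[0,0,0],[0,0,0],[0,0,0],[0,0,0],[0,0,0]], "gripper": [0,0,0,0,0,0,0,0,0,0,0,0,0,0,0,0,0,0,0,0]}}

```text
t: 17.5
position: [0.5871, 0.1149, 0.029]
orientation: [[-0.948, 0.319, 0.0], [0.319, 0.948, 0.0], [-0.0, 0.0, -1.0]]
ft_force: [0.8, 1.8, 4.5]
gripper_width: -0.001
grasp_force: 2.1
```

```bash
python3 look.py w9
```

```text
[0.1472 0.0013] 0.029004976648157658 17.5 [0.77 1.79 4.45] along lane 1.946006302346704
```

>>> {"fn": "apply_moves", "kwargs": {"dp": [[0,-0.0175,0],[0,-0.035,0],[0,-0.0525,0],[0,-0.07,0],[0,-0.0875,0],[0,-0.105,0],[0,-0.1225,0],[0,-0.14,0],[0,-0.1575,0],[0,-0.175,0],[0,-0.1925,0],[0,-0.21,0],[0,-0.2275,0],[0,-0.245,0],[0,-0.2625,0],[0,-0.28,0],[0,-0.2975,0],[0,-0.315,0],[0,-0.3325,0],[0,-0.35,0]], "dr": [[0,0,0],[0,0,0],[0,0,0],[0,0,0],[0,0,0],[0,0,0],[0,0,0],[0,0,0],[0,0,0],[0,0,0],[0,0,0],[0,0,0],[0,0,0],[0,0,0],[0,0,0],[0,0,0],[0,0,0],[0,0,0],[0,0,0],[0,0,0]], "gripper": [0,0,0,0,0,0,0,0,0,0,0,0,0,0,0,0,0,0,0,0]}}

```text
t: 19.22
position: [0.578, 0.0884, 0.0289]
orientation: [[-0.948, 0.319, 0.0], [0.319, 0.948, 0.0], [-0.0, 0.0, -1.0]]
ft_force: [1.9, 1.4, 4.3]
gripper_width: 0.0
grasp_force: 2.6
```

>>> {"fn": "apply_moves", "kwargs": {"dp": [[0,-0.01,0],[0,-0.02,0],[0,-0.03,0],[0,-0.04,0],[0,-0.05,0],[0,-0.06,0],[0,-0.07,0],[0,-0.08,0]], "dr": [[0,0,0],[0,0,0],[0,0,0],[0,0,0],[0,0,0],[0,0,0],[0,0,0],[0,0,0]], "gripper": [0,0,0,0,0,0,0,0]}}

```text
t: 19.88
position: [0.576, 0.0824, 0.0289]
orientation: [[-0.948, 0.319, 0.0], [0.319, 0.948, -0.0], [-0.0, 0.0, -1.0]]
ft_force: [2.2, 1.4, 4.5]
gripper_width: 0.002
grasp_force: 2.6
```

```bash
python3 look.py wa
python3 - <<'E'
from h import *
c=np.load("wa.npz");T=Tw(c);g=cv2.cvtColor(c["frame"],6)
for r in(255,265,275):print(r,g[r,60:260:4].tolist())
E
```

```text
[0.1129 0.0014] 0.028906695913788753 19.8833 [2.18 1.4  4.49] along lane 2.0257100624712856
255 [51, 50, 54, 53, 55, 53, 52, 53, 51, 32, 18, 18, 25, 16, 25, 24, 28, 33, 29, 32, 31, 31, 35, 30, 29, 32, 33, 28, 32, 31, 31, 34, 32, 30, 25, 33, 31, 29, 29, 31, 29, 30, 35, 23, 64, 87, 87, 87, 89, 88]
265 [51, 54, 47, 36, 33, 27, 42, 45, 51, 55, 49, 33, 16, 17, 51, 50, 43, 48, 51, 54, 101, 87, 74, 39, 39, 38, 40, 40, 37, 43, 42, 37, 39, 36, 37, 41, 41, 36, 39, 36, 37, 40, 39, 27, 48, 93, 92, 92, 93, 90]
275 [19, 13, 20, 14, 21, 20, 19, 13, 16, 15, 18, 35, 52, 52, 51, 51, 49, 54, 52, 117, 119, 86, 88, 87, 55, 41, 37, 38, 41, 41, 42, 38, 37, 35, 37, 39, 37, 39, 41, 41, 39, 39, 35, 27, 34, 92, 90, 78, 53, 49]
```

>>> {"fn": "apply_moves", "kwargs": {"dp": [[0,-0.01,0],[0,-0.02,0],[0,-0.03,0],[0,-0.04,0],[0,-0.05,0],[0,-0.05,0]], "dr": [[0,0,0],[0,0,0],[0,0,0],[0,0,0],[0,0,0],[0,0,0]], "gripper": [0,0,0,0,0,0]}}

```text
t: 20.43
position: [0.5752, 0.0799, 0.029]
orientation: [[-0.948, 0.318, 0.001], [0.318, 0.948, 0.001], [-0.001, 0.002, -1.0]]
ft_force: [2.5, 4.7, 3.8]
gripper_width: 0.0
grasp_force: 2.9
```

>>> {"fn": "apply_moves", "kwargs": {"dp": [[0,-0.005,0],[0,-0.01,0],[0,-0.015,0]], "dr": [[0,0,0],[0,0,0],[0,0,0]], "gripper": [0,0,0]}}

```text
t: 20.68
position: [0.5751, 0.0798, 0.0291]
orientation: [[-0.948, 0.317, 0.002], [0.317, 0.948, 0.002], [-0.001, 0.003, -1.0]]
ft_force: [3.2, 6.3, 3.9]
gripper_width: 0.001
grasp_force: 3.3
```

The lane force is about 7 N, roughly 5 N above sliding, and the motion has stopped. I'll confirm numerically that it's the nut being nipped.

```bash
python3 look.py wb
python3 - <<'E'
from h import *
for n in("wa","wb"):
    c=np.load(n+".npz");T=Tw(c);g=cv2.GaussianBlur(cv2.cvtColor(c["frame"],6),(3,3),0)
    print(n)
    for r in(245,255,265):print(r,g[r,20:140:3].tolist())
c=np.load("wb.npz");T=Tw(c)
# predicted pixels of a seated nut (centre x .0315/.033) edges and of the face at TCP-.0137-.040
M=np.linalg.inv(T)
def px(b,y,z):
    w=C+u*b+v*y;q=M@[w[0],w[1],z,1];q=c["mtx"]@q[:3];return (q[:2]/q[2]).round(0)
for b in(.011,.0095,.0535,.055,.057):print(b,px(b,.0075,.035),px(b,.015,.047))
t=bed(c["pos"])[0]
print("face?",px(t-.0537,.015,.047),px(t-.0537,.015,.035))
E
```

```text
[0.1101 0.0014] 0.02911994988077324 20.6833 [3.22 6.33 3.95] along lane 7.02183977801514
wa
245 [121, 121, 122, 121, 121, 121, 121, 121, 121, 121, 100, 68, 34, 38, 45, 50, 52, 52, 52, 53, 52, 52, 51, 49, 44, 32, 28, 29, 28, 28, 28, 29, 30, 26, 27, 26, 25, 35, 54, 29]
255 [120, 119, 120, 119, 119, 120, 114, 71, 59, 52, 51, 49, 49, 50, 51, 53, 52, 53, 53, 53, 52, 52, 51, 52, 52, 41, 15, 19, 18, 18, 16, 21, 27, 26, 27, 32, 31, 32, 31, 33]
265 [121, 120, 121, 120, 109, 28, 16, 17, 17, 17, 18, 44, 52, 53, 51, 53, 48, 39, 34, 30, 30, 37, 37, 48, 52, 53, 52, 49, 32, 19, 20, 30, 50, 51, 48, 49, 52, 53, 53, 62]
wb
245 [121, 121, 121, 121, 120, 121, 122, 120, 121, 121, 121, 120, 95, 53, 35, 43, 48, 49, 53, 51, 53, 53, 52, 51, 50, 48, 38, 28, 27, 27, 27, 28, 27, 27, 27, 26, 26, 28, 28, 29]
255 [119, 118, 119, 119, 119, 118, 118, 118, 78, 57, 50, 52, 49, 49, 49, 51, 52, 53, 52, 52, 53, 52, 52, 53, 52, 52, 50, 23, 18, 18, 16, 20, 19, 23, 24, 32, 34, 32, 33, 32]
265 [120, 121, 120, 121, 119, 118, 61, 18, 16, 17, 17, 16, 31, 51, 50, 52, 52, 52, 45, 38, 28, 26, 27, 34, 42, 43, 53, 52, 51, 43, 23, 17, 19, 46, 52, 49, 52, 51, 53, 53]
0.011 [ 34. 276.] [ 10. 274.]
0.0095 [ 31. 276.] [  6. 274.]
0.0535 [138. 276.] [124. 274.]
0.055 [141. 276.] [128. 274.]
0.057 [146. 276.] [133. 274.]
face? [132. 274.] [143. 260.]
```

Run:
```python
from h import *
from scipy.optimize import least_squares
for n in("wa","wb"):
    c=np.load(n+".npz");T=Tw(c);g=cv2.cvtColor(c["frame"],6);P=[]
    for r in range(243,300,3):
        s=np.where(g[r,10:100]<85)[0]
        if len(s) and s[0]>0:P.append(bed(ray(c,(10+s[0]-.5,r),.035,T)))
    P=np.array(P);q=least_squares(lambda a:np.hypot(*(P-a).T)-.022,P.mean(0)+[.02,0],loss="soft_l1",f_scale=.0005)
    print(n,len(P),"nut",q.x.round(4),"rms",np.sqrt(np.mean(q.fun**2)).round(5))
    for r in(255,262):
        print(" jaw edge profile",r,g[r,100:140].tolist());
    for x in(116,120,125,136):print(x,"z47",bed(ray(c,(x,255),.047,T)),"z25",bed(ray(c,(x,255),.025,T)))
```

```text
wa 19 nut [0.0336 0.0017] rms 0.00031
 jaw edge profile 255 [18, 22, 18, 21, 18, 19, 18, 15, 25, 14, 17, 18, 16, 21, 26, 30, 25, 29, 24, 27, 24, 29, 28, 29, 28, 32, 31, 28, 33, 30, 27, 30, 29, 34, 29, 26, 32, 33, 31, 30]
 jaw edge profile 262 [23, 20, 12, 24, 19, 15, 18, 15, 18, 17, 21, 14, 23, 17, 11, 27, 40, 48, 53, 47, 42, 30, 28, 29, 42, 50, 53, 49, 51, 54, 52, 50, 50, 54, 51, 52, 51, 51, 50, 51]
116 z47 [0.0544 0.0227] z25 [0.0439 0.0125]
120 z47 [0.0559 0.0227] z25 [0.0456 0.0125]
125 z47 [0.0577 0.0227] z25 [0.0478 0.0125]
136 z47 [0.0617 0.0227] z25 [0.0526 0.0125]
wb 19 nut [0.0326 0.0016] rms 0.00023
 jaw edge profile 255 [30, 21, 13, 25, 16, 13, 18, 22, 16, 11, 9, 20, 22, 22, 17, 14, 21, 21, 21, 21, 27, 25, 21, 27, 29, 31, 33, 36, 34, 24, 32, 28, 32, 31, 32, 34, 32, 31, 30, 32]
 jaw edge profile 262 [53, 51, 50, 39, 31, 23, 23, 18, 12, 18, 17, 21, 13, 18, 19, 12, 19, 19, 21, 15, 32, 50, 50, 49, 49, 49, 49, 51, 54, 52, 53, 54, 50, 51, 51, 55, 52, 51, 52, 50]
116 z47 [0.0515 0.0227] z25 [0.0411 0.0124]
120 z47 [0.053  0.0227] z25 [0.0428 0.0124]
125 z47 [0.0548 0.0227] z25 [0.045  0.0124]
136 z47 [0.0589 0.0227] z25 [0.0498 0.0124]
```

The jaw edge sits at the nut's edge: face at about 0.053–0.055 against 0.0546. The nut has moved 1 mm back to the wall, so it's nipped. I'll add a touch more and hold.

>>> {"fn": "apply_moves", "kwargs": {"dp": [[0,-0.004,0],[0,-0.008,0],[0,-0.008,0],[0,-0.008,0]], "dr": [[0,0,0],[0,0,0],[0,0,0],[0,0,0]], "gripper": [0,0,0,0]}}

```text
t: 21.07
position: [0.575, 0.0796, 0.0292]
orientation: [[-0.948, 0.317, 0.002], [0.317, 0.948, 0.003], [-0.001, 0.003, -1.0]]
ft_force: [3.4, 7.9, 3.6]
gripper_width: -0.002
grasp_force: 3.5
```

The force is 8.6 N, about 6.5 N above sliding. I'll let go by backing off along the lane, then rising.

>>> {"fn": "apply_moves", "kwargs": {"dp": [[0,0.01,0],[0,0.02,0],[0,0.04,0],[0,0.07,0],[0,0.12,0],[0,0.2,0],[0,0.3,0],[0,0.35,-0.2],[0,0.35,-0.6],[0,0.35,-1],[0,0.35,-1],[0,0.35,-1]], "dr": [[0,0,0],[0,0,0],[0,0,0],[0,0,0],[0,0,0],[0,0,0],[0,0,0],[0,0,0],[0,0,0],[0,0,0],[0,0,0],[0,0,0]], "gripper": [0,0,0,0,0,0,0,0,0,0,0,0]}}

```text
t: 22.07
position: [0.5845, 0.1045, 0.1107]
orientation: [[-0.948, 0.318, 0.004], [0.318, 0.948, 0.001], [-0.003, 0.002, -1.0]]
ft_force: [0.5, 0.0, -0.5]
gripper_width: 0.004
grasp_force: 0.0
```

```bash
python3 look.py wc
python3 - <<'E'
from h import *
from scipy.optimize import least_squares
c=np.load("wc.npz");T=Tw(c);g=cv2.cvtColor(c["frame"],6);M=np.linalg.inv(T)
def px(b,y,z):
    w=C+u*b+v*y;q=M@[w[0],w[1],z,1];q=c["mtx"]@q[:3];return (q[:2]/q[2]).round(1)
print(px(.0326,.0016,.035),px(.0546,.0016,.035),px(.0546,.01,.047),px(.0946,.01,.047))
P=[]
for r in range(195,245,3):
    s=np.where(g[r,:]<85)[0]
    s=s[s<220]
    if len(s):P.append(bed(ray(c,(s[0]-.5,r),.035,T)))
P=np.array(P);q=least_squares(lambda a:np.hypot(*(P-a).T)-.022,[.033,0],loss="soft_l1",f_scale=.0005)
print(q.x,np.abs(q.fun).max(),len(P))
for r in(200,215):
    s=np.where(g[r]<75)[0];s=s[s<250];print(r,s[0],s[-1],np.where(np.diff(s)>1)[0],"rear z47",bed(ray(c,(s[-1]+.5,r),.047,T)), "z25",bed(ray(c,(s[-1]+.5,r),.025,T)))
    print(g[r,80:200:2].tolist())
E
```

```text
[0.1365 0.0004] 0.1107341905847646 22.0667 [ 0.5   0.01 -0.45] along lane 0.17088460042080642
[109.6 220.6] [144.7 220.6] [136.2 214.1] [204.2 214.1]
[0.0337543  0.00343592] 0.002318594570685544 17
200 79 209 [64] rear z47 [0.0982 0.0187] z25 [0.094  0.0122]
[20, 22, 19, 32, 44, 50, 53, 56, 56, 53, 56, 57, 54, 52, 54, 51, 53, 56, 47, 27, 19, 21, 18, 25, 17, 21, 29, 39, 56, 53, 51, 57, 87, 112, 108, 81, 62, 53, 57, 54, 53, 51, 56, 55, 58, 56, 57, 54, 56, 54, 52, 55, 60, 56, 54, 56, 54, 54, 55, 55]
215 75 210 [] rear z47 [0.0983 0.0095] z25 [0.0941 0.002 ]
[50, 52, 49, 50, 55, 31, 13, 23, 19, 18, 26, 20, 14, 17, 17, 17, 16, 18, 16, 18, 14, 19, 23, 40, 55, 54, 57, 54, 53, 52, 52, 53, 50, 46, 32, 31, 27, 27, 29, 28, 32, 30, 29, 28, 29, 31, 31, 32, 31, 29, 30, 31, 26, 31, 29, 23, 27, 30, 32, 41]
```

```bash
python3 -c "
from plant import ctrl
print(ctrl.finish_job())"
```

```text
the job is handed in; nothing more can be done
None
```

The nut is seated in the pocket and nipped by the jaw with about 6.5 N above sliding force. The gripper then let go and backed clear, and the job was handed in at about 22 s; the hand-in returned no verdict.

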